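Change the keyhole plate on the seed counter

TASK

Beans are counted next: take the blue plate off the sloped seed counter and lay it gently, grip up, flat on the floor of the steel wash tray beside the petri dishes. Then fit the white plate with the large dimples: press its two keyholes over the studs until it is flat against the face and slide it down the slope until it is locked fully home. Do not disturb the green plate or anything else that stands around.

Things in the scene. Friction and masses are not known exactly. Their poses are not given: they have to be found in the camera images.
- counter: White seed counter, fixed: a wedge 186 mm wide (y) with a 30 degree sloped front, a steel catch gutter at its foot (robot side, rim 37 mm high) and a level ledge behind (129 mm high, dial 10 mm more). It spans x = -112 (gutter) to +114 mm (back). Origin on the bench under the middle of the face; x from gutter to back, z up.
- counter_face: The counter's sloped steel face (30 degrees from level), 150 x 180 mm, with rubber strips that keep a plate from sliding by itself. Origin on its surface, 90 mm above the bench: a plate that is locked home has its origin here and its axes equal to these. x up the slope, away from the robot; y along the width; z out of the face. A plate goes on or comes off along z with its origin at x = +16 mm; from there it slides 16 mm down to x = 0 to lock.
- stud_left (a point): Foot of the left stud, on the face at x = +36, y = +56 mm of the face frame. Standing along the face's z: shank 8 mm thick and 8 mm long, then a head 16 mm across and 6 mm high with bevelled top. A locked plate has 2 mm of play under the heads.
- stud_right (a point): Foot of the right stud, on the face at x = +36, y = -56 mm of the face frame; same shape as the left one.
- blue_plate: Blue counting plate with many 4 mm dimples, loose, locked on the counter at the start. 160 mm wide (y), 120 mm high (x), 6 mm thick, about 0.2 kg. Origin: centre of its flat underside (grip side away); z out of the dimpled front, x towards its top edge (up the slope when fitted), y along its width.
- blue_plate_grip (a point): Middle of the black grip bar on the blue plate's front, 24 mm above the plate's underside: the bar is 64 mm long along the plate's y, 16 mm thick along its x, and stands 30 mm off the front (z = 6 to 36 mm); centred at plate x = +30 mm, y = 0.
- white_plate: White counting plate with large 13 mm dimples, lying loose on the bench to the right, grip up. 160 mm wide (y), 120 mm high (x), 6 mm thick, about 0.2 kg. Origin: centre of its flat underside (grip side away); z out of the dimpled front, x towards its top edge (up the slope when fitted), y along its width.
- white_plate_grip (a point): Middle of the black grip bar on the white plate's front, 24 mm above the plate's underside: the bar is 64 mm long along the plate's y, 16 mm thick along its x, and stands 30 mm off the front (z = 6 to 36 mm); centred at plate x = +30 mm, y = 0.
- white_plate_keyhole (a point): Centre of the round end (20 mm wide) of the white plate's left keyhole, at plate x = +20, y = +56 mm, z = 0. From it an 11 mm wide slot runs towards the top edge and ends at x = +40 mm. The right keyhole is the same at y = -56 mm; all the plates have these two through keyholes.
- green_plate: Green counting plate with 7 mm dimples, lying on the bench to the right, same shape, size and axes as the white one; white and green may lie in either place. Not needed, leave it.
- tray: Pressed steel wash tray, fixed, 346 mm along x, 262 mm along y, rim 20 mm high; floor 316 x 232 mm. Origin: centre of its underside; the floor's surface is 2 mm higher. Its half at negative x (towards the robot) is free.
- petri_stack: Two white petri dishes, stacked, 90 mm across, 32 mm high, standing in the far (+x) half of the tray; origin at the centre of the underside.
- carton_organiser: Tall open carton with boxes on it, fixed, behind and right of the counter: a hazard to the arm's path. It fills x = -66 to +104 mm, y = -123 to +92 mm of its own frame (one corner points at the robot's side), up to 330 mm above the bench. Origin on the bench, z up.
- dispenser: Tall pump dispenser bottle, fixed, in front of the carton: 64 mm wide, 287 mm high, its axis 22 mm beyond (+x of) its origin, which is on the bench.
- bottle: Small reagent bottle with blue cap, 56 mm across, 101 mm high, between the counter and the carton; origin at the centre of the underside.
- bean_cup: Red-lidded cup of white beans, 62 mm across, 74 mm high, behind the counter; origin at the centre of the underside.
- lentil_cup: Red-lidded cup of dark red beans, 62 mm across, 73 mm high, behind the counter; origin at the centre of the underside.
- seed_cup: Red-lidded cup of pale seeds, 62 mm across, 73 mm high, behind the plates on the right; origin at the centre of the underside.
- timer: White bench timer, 66 x 66 x 19 mm, lying at the right of the plates; origin at the centre of the underside.

How it is judged:
By the outcome, as a careful person would: the job done as asked, in the order asked, and still so for the second after the job is handed in, with the robot touching nothing.
It also fails if it takes over 61 s, if anything falls off the work surface, if the arm or the gripper's body presses on something with over 40 N, if the wrist force passes 120 N, or if a joint passes its speed limit or range.

ROBOT

A 7-joint arm with a two-finger parallel gripper is mounted at the origin on a cart in front of the work surface, level with it; the furniture and walls round the work are solid. World frame = base frame: x ahead of the robot, y to its left, z up, the work surface at z = 0. Lengths are in m, angles in rad, forces in N, time in s.
With the tool pointing down it reaches from about 0.425 to 0.925 m from the base axis. Payload 6.8 kg.
Tool frame: the origin (TCP) lies on the front face of the gripper's body, between the roots of the fingers; the fingertips stand 73 mm ahead of it and the grasp point (between the pads) lies 54 mm ahead of it (env.nose_length is the distance from the TCP to the fingertips, in m); z points along the fingers, y is the direction in which the jaws open and shut (so a half turn about z gives the same grasp; the last joint's range is limited). The gripper opens to 85 mm and grips with 20 to 120 N. Pads are 22 mm wide; open, the fingers measure 114 mm over their backs; the gripper's body (76 mm by 85 mm) begins 54 mm behind the grasp point. The pads swing forward as they close: fully open they stand 13 mm farther back than shut.
Start: joints at [-1.4, 0.477, 0.022, 1.555, -0.011, 1.109, -0.083], TCP at [0.186, 0.649, 0.304] pointing down, gripper open.
Joint ranges: [-2.96, 2.96], [-0.34, 2.1], [-1.41, 1.46], [0.24, 2.44], [-1.37, 4.51], [0.17, 1.92], [-2.96, 2.96]. Speed limits (rad/s): [2.39, 2.39, 3.14, 3.14, 3.14, 3.14, 3.14].

INTERFACE

Orientations are given as a unit quaternion [w, x, y, z].
In Python, from cell import env, kin, camera, calibration, job gives the robot as it stands. The module is installed in compiled form; this text tells all that it offers. Calls block until the motion is done:
- env.reach(position, orientation): joint-space move of the TCP to a pose.
- env.movel(position, velocity=0.15, rot=None, stop_force=None): straight line of the TCP; rot=None keeps the orientation; velocity is the mean speed in m/s. With stop_force (N) it stops when the force on the tool has changed by that much, and returns True; else False.
- env.goto_joints(angles): joint-space move.
- env.grip(opening, f_grip=None): finger opening in m; f_grip is the grip in N (None keeps the last); returns when the fingers have stopped.
- env.dwell(seconds).
- kin.inverse_kinematics(position, orientation): joint angles nearest the present ones, or None.
- env.get_state(): the state.
- camera(name): name is "side" or "top" or "wrist"; returns (picture, depth): 420x560x3 uint8, blue, green, red; 420x560 float32, m along the optical axis (not along the pixel's ray), 0 where there is no reading.
- calibration(name): a dict with "fx", "fy", "cx", "cy" (pixels), "rvec" (rotation vector, rad) and "tvec" (3), from world to camera coordinates, as OpenCV has them. Camera axes: x right, y down, z forward; pixel columns grow to the right and rows downward; lengths in m; the calibration is good to about 2 mm. A picture is of the moment at which its call begins: read the wrist's pose just before it. calibration takes no time and is no camera call; for the wrist camera it gives the pose at the moment of the call.
A pose or a line that the arm cannot do raises env.PlanningError and nothing moves.
- job.job_done(): hands the job in, once; it reports no verdict.
The state is a dict: "time": time; "qpos": joint angles; "joint_velocities": joint speeds; "joint_torque": joint torques, N m; "tcp_pos": TCP position; "orientation": TCP orientation; "force": force on the tool from outside, world axes, zero at the start; "torque": the same for the moment, N m; "opening": finger opening in m.
Only numpy, scipy, OpenCV 4.12 (cv2) and the standard library are available. Lean on these libraries where they do the work, as an engineer would, in place of code of your own. Each camera call takes 0.05 s, during which the arm holds its last target.

## Working session

There is one attempt and no reset: what is moved stays moved. The work goes in short steps, each a Python script; the robot and the scene stay as the last script left them, time stands still between calls to the robot, and variables do not carry over. Pictures are saved under pics/ and viewed, and the job is handed in when it is done.

```bash
mkdir -p pics; ls; python3 - <<'E'
from cell import env,kin,camera,calibration,job
import cv2,numpy as np
for n in ["side","top","wrist"]:
    c=calibration(n); im,d=camera(n); cv2.imwrite(f"pics/a_{n}.png",im); np.save(f"pics/a_{n}.npy",d)
    R=cv2.Rodrigues(np.array(c['rvec'],float))[0]; t=np.array(c['tvec']).ravel()
    print(n,c['fx'],c['cx'],c['cy'],'pos',(-R.T@t).round(3),'axis',R[2].round(3),(d==0).mean())
    import pickle; pickle.dump({k:np.array(v) for k,v in c.items()},open(f"pics/a_{n}.pkl","wb"))
print(env.get_state())
E
```

```text
pics
side 523.5769036486303 278.50913836178444 217.4508809351485 pos [-0.799 -0.463  1.007] axis [ 0.805  0.269 -0.529] 0.004026360544217687
top 462.09099708269713 267.98846533592393 208.72571920649173 pos [ 0.389 -0.032  1.546] axis [ 0.123  0.012 -0.992] 0.003860544217687075
wrist 319.1326308537822 282.9641897325031 204.79184026894663 pos [0.117 0.669 0.373] axis [ 0.274 -0.079 -0.958] 0.003971088435374149
{'time': 0.15, 'qpos': array([-1.40008585,  0.4776293 ,  0.02236245,  1.55618448, -0.01152825,
        1.1093074 , -0.08312564]), 'joint_velocities': array([ 1.66505923e-03, -3.73992213e-03,  6.29794059e-04, -4.43079094e-03,
        6.82157328e-05,  1.18962750e-03, -6.32027008e-04]), 'joint_torque': array([ 3.09049959e-03, -5.96922934e+01,  1.61017679e+00, -2.81491506e+01,
        1.26218234e-02,  6.53125928e-03,  2.44087425e-05]), 'tcp_pos': array([0.18567477, 0.64860567, 0.30315333]), 'orientation': array([-5.74890425e-05,  1.38970979e-01,  9.90296206e-01, -6.97912825e-04]), 'force': array([ 0.03237807, -0.42372265,  0.32014642]), 'torque': array([-0.00265524,  0.01902274, -0.01946806]), 'opening': 0.08560216338704509}
```

View pics/a_side.png

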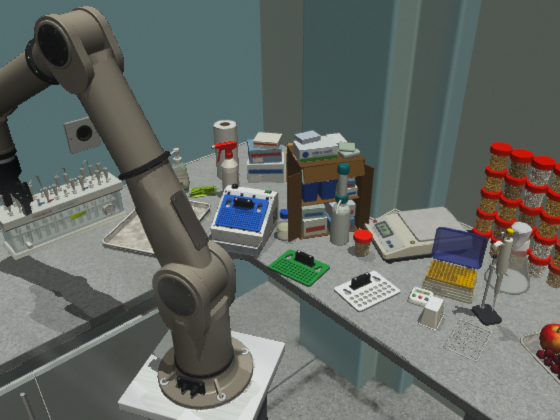

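View pics/a_top.png

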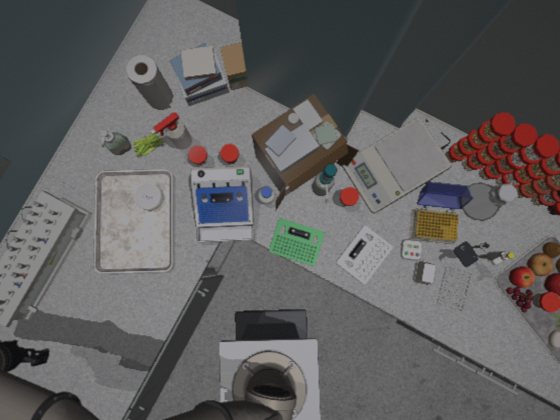

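View pics/a_wrist.png

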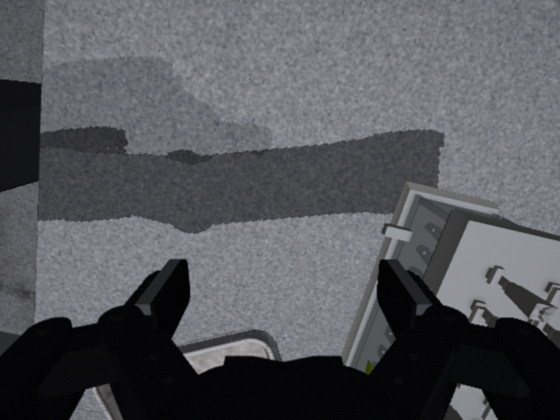

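```bash
cat > h.py <<'E'
import cv2,numpy as np,pickle
from scipy.spatial.transform import Rotation as Rot
class Cam:
    def __init__(s,c):
        s.K=np.array([[float(c['fx']),0,float(c['cx'])],[0,float(c['fy']),float(c['cy'])],[0,0,1]])
        s.rv=np.array(c['rvec'],float).ravel(); s.R=cv2.Rodrigues(s.rv)[0]; s.t=np.array(c['tvec'],float).ravel(); s.o=-s.R.T@s.t
    def ray(s,uv):
        uv=np.atleast_2d(uv).astype(float); d=np.c_[uv,np.ones(len(uv))]@np.linalg.inv(s.K).T@s.R; return d
    def plane(s,uv,p,n):  # intersect w plane
        d=s.ray(uv); n=np.asarray(n,float); l=((np.asarray(p)-s.o)@n)/(d@n); return s.o+d*l[:,None]
    def atz(s,uv,z): return s.plane(uv,[0,0,z],[0,0,1])
    def proj(s,P):
        return cv2.projectPoints(np.atleast_2d(P).astype(float),s.rv,s.t,s.K,None)[0].reshape(-1,2)
    def cloud(s,d):
        v,u=np.mgrid[:d.shape[0],:d.shape[1]]; r=s.ray(np.c_[u.ravel(),v.ravel()]); return (s.o+r*d.ravel()[:,None]).reshape(*d.shape,3)
def load(n): return Cam(pickle.load(open(f"pics/{n}.pkl","rb"))),cv2.imread(f"pics/{n}.png"),np.load(f"pics/{n}.npy")
def zoom(im,x0,y0,x1,y1,f,name):
    cv2.imwrite(name,cv2.resize(im[y0:y1,x0:x1],None,fx=f,fy=f,interpolation=cv2.INTER_CUBIC))
E
python3 - <<'E'
from h import *
C,im,d=load("a_top")
zoom(im,80,140,270,280,4,"pics/z1.png"); zoom(im,240,150,440,290,4,"pics/z2.png")
C,im,d=load("a_side")
zoom(im,90,170,290,270,4,"pics/z3.png"); zoom(im,260,220,460,330,4,"pics/z4.png")
E
```

```text
(no output)
```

View pics/z1.png

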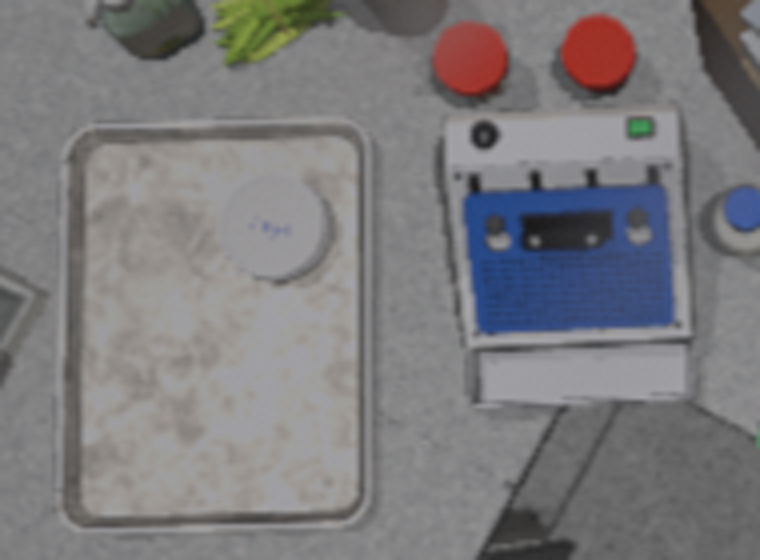

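View pics/z2.png

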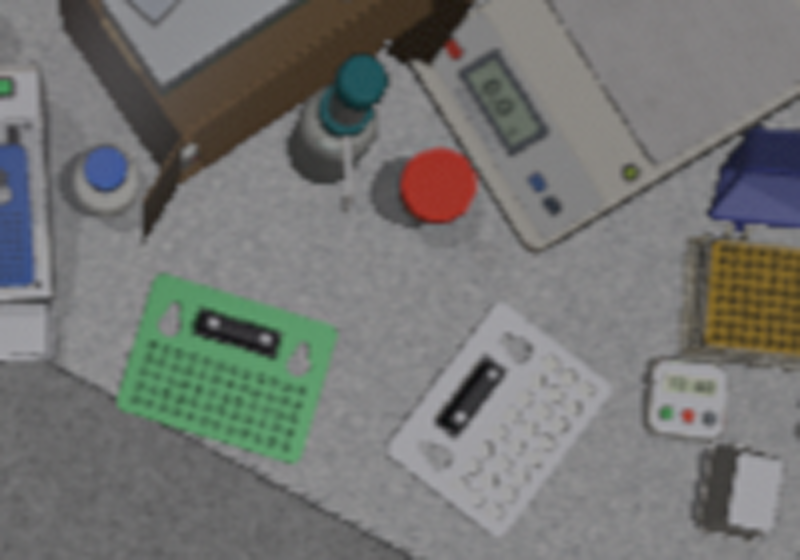

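View pics/z3.png

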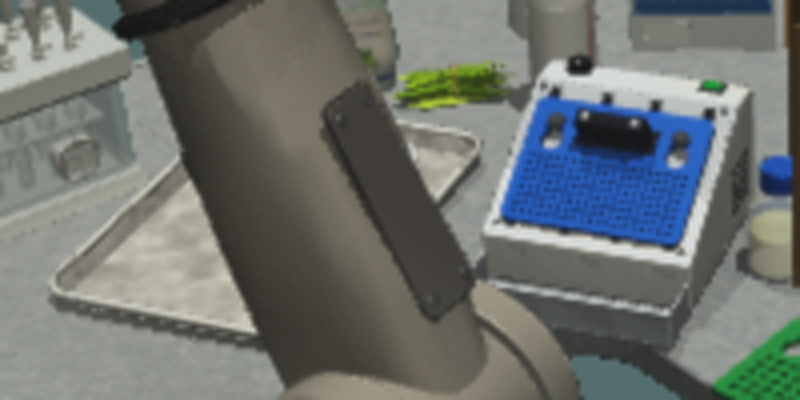

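View pics/z4.png

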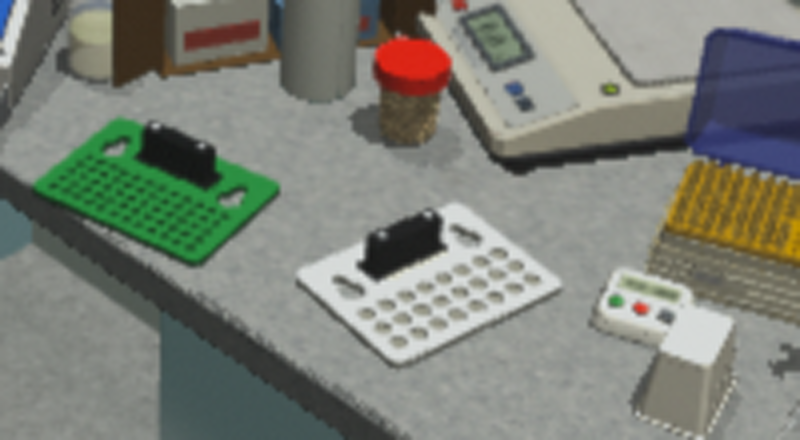

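```bash
python3 - <<'E'
from h import *
def biggest(m):
    c,_=cv2.findContours(m.astype(np.uint8),cv2.RETR_EXTERNAL,cv2.CHAIN_APPROX_NONE); return max(c,key=cv2.contourArea)
for n in ["a_top","a_side"]:
    C,im,d=load(n); P=C.cloud(d); hsv=cv2.cvtColor(im,cv2.COLOR_BGR2HSV)
    X=np.zeros(im.shape[:2],bool)
    print("==",n)
    # bench depth check
    def box(x0,y0,x1,y1):
        m=np.zeros(im.shape[:2],bool); m[y0:y1,x0:x1]=1; return m
    b=box(190,170,260,240) if n=="a_top" else box(205,185,285,245)
    m=b&(hsv[...,0]>105)&(hsv[...,0]<125)&(hsv[...,1]>150)&(hsv[...,2]>60)
    c=biggest(m)
    pts=P[m]; pts=pts[np.isfinite(pts).all(1)]
    ctr=np.median(pts,0); A=pts[np.abs(pts-ctr).max(1)<.12]
    # robust plane
    for _ in range(3):
        mu=A.mean(0); nrm=np.linalg.svd(A-mu)[2][2]; nrm*=np.sign(nrm[2]); r=(A-mu)@nrm; A=A[np.abs(r)<max(.002,2*r.std())]
    print("blue plane mu",mu.round(4),"n",nrm.round(4),"tilt",np.degrees(np.arccos(nrm[2])).round(2),'rms',r.std())
    ux=np.cross([0,0,1],nrm); ux/=np.linalg.norm(ux) # horizontal
    q=C.plane(c.reshape(-1,2),mu,nrm)
    uy=np.cross(nrm,ux); ab=np.c_[(q-mu)@ux,(q-mu)@uy].astype(np.float32)
    rc=cv2.minAreaRect(ab); print('rect',rc,'horiz dir',ux.round(4)); print('centre',(mu+ux*rc[0][0]+uy*rc[0][1]).round(4))
    # white plate
    b=box(330,215,400,290) if n=="a_top" else box(330,265,405,312)
    g=im.min(2).astype(int); 
    thr,_=cv2.threshold(g[b].astype(np.uint8),0,255,cv2.THRESH_OTSU); m=b&(g>thr)
    m=cv2.morphologyEx(m.astype(np.uint8),cv2.MORPH_OPEN,np.ones((3,3)))
    c=biggest(m); q=C.atz(c.reshape(-1,2),.006)
    rc=cv2.minAreaRect(q[:,:2].astype(np.float32)); print('white',thr,rc)
    print('bench z near white',np.median(P[(m>0)],0).round(4))
    # tray & bench
    if n=="a_top":
        for nm,bx in dict(trayfloor=(105,220,165,262),bench=(180,250,190,262),petri=(143,192,155,202),benchR=(300,270,320,280)).items():
            p=P[bx[1]:bx[3],bx[0]:bx[2]].reshape(-1,3); print(nm,np.median(p,0).round(4),p[:,2].std().round(4))
E
```

```text
== a_top
blue plane mu [0.5887 0.1722 0.0974] n [-0.5068 -0.0062  0.862 ] tilt 30.45 rms 0.0024679610578666016
rect ((0.0227675661444664, -0.0021133162081241608), (0.11865593492984772, 0.11601032316684723), 89.81558990478516) horiz dir [ 0.0122 -0.9999  0.    ]
centre [0.5871 0.1495 0.0963]
white 101.0 ((0.4260510504245758, -0.32989972829818726), (0.22985458374023438, 0.24692867696285248), 87.2943115234375)
bench z near white [ 0.4242 -0.3333  0.0016]
trayfloor [0.487  0.4365 0.0014] 0.0922
bench [4.319e-01 2.698e-01 1.000e-04] 0.0034
petri [0.6298 0.3813 0.0336] 0.0033
benchR [ 0.3406 -0.1804 -0.8943] 0.407
== a_side
blue plane mu [0.579  0.1293 0.0922] n [-0.4994 -0.0094  0.8663] tilt 29.97 rms 0.003185926714525971
rect ((-0.0017821863293647766, 0.00848022848367691), (0.12016823887825012, 0.15790168941020966), 89.99545288085938) horiz dir [ 0.0189 -0.9998  0.    ]
centre [0.5863 0.1312 0.0964]
white 112.0 ((0.43426400423049927, -0.33174654841423035), (0.21308714151382446, 0.24534709751605988), 17.132980346679688)
bench z near white [ 0.4243 -0.334   0.0031]
```

```bash
python3 - <<'E'
from h import *
def biggest(m):
    c,_=cv2.findContours(m.astype(np.uint8),cv2.RETR_EXTERNAL,cv2.CHAIN_APPROX_NONE); return max(c,key=cv2.contourArea)
def box(x0,y0,x1,y1):
    m=np.zeros((420,560),bool); m[y0:y1,x0:x1]=1; return m
yaw=.015
nrm=np.array([-.5,0,.866])
for n in ["a_top","a_side"]:
    C,im,d=load(n); hsv=cv2.cvtColor(im,cv2.COLOR_BGR2HSV); print("==",n)
    b=box(190,170,260,240) if n=="a_top" else box(205,185,285,245)
    m=b&(hsv[...,0]>100)&(hsv[...,0]<128)&(hsv[...,1]>110)&(hsv[...,2]>40)
    m=cv2.morphologyEx(m.astype(np.uint8),cv2.MORPH_CLOSE,np.ones((5,5)))
    c=biggest(m); print(cv2.boundingRect(c))
    z=.0963; mu=np.array([.587,.14,.0963])
    q=C.plane(c.reshape(-1,2),mu,nrm); ux=np.array([0,1.,0]); uy=np.cross(ux,nrm); uy*=-np.sign(-uy[0]) 
    ab=np.c_[(q-mu)@ux,(q-mu)@uy].astype(np.float32)
    rc=cv2.minAreaRect(ab); print('blue',rc,'centre',(mu+ux*rc[0][0]+uy*rc[0][1]).round(4), cv2.fitLine(ab[ab[:,1]<np.percentile(ab[:,1],25)],cv2.DIST_HUBER,0,.01,.01).ravel() if 0 else '')
    b=box(330,215,400,290) if n=="a_top" else box(330,265,405,312)
    g=im.min(2).astype(int)
    for thr in ([125,135,145,155] if n=="a_top" else [140,155,170,185]):
        m=(b&(g>thr)).astype(np.uint8); m=cv2.morphologyEx(m,cv2.MORPH_OPEN,np.ones((2,2)))
        c=biggest(m); q=C.atz(cv2.convexHull(c).reshape(-1,2),.006); rc=cv2.minAreaRect(q[:,:2].astype(np.float32)); print('white',thr,[np.round(x,4) for x in rc])
E
```

```text
== a_top
(196, 186, 52, 37)
blue ((-0.009159170091152191, -0.00024631619453430176), (0.12014398723840714, 0.15675555169582367), 88.94418334960938) centre [0.5868 0.1308 0.0962] 
white 125 [array([ 0.4228, -0.333 ]), array([0.2298, 0.2466]), np.float64(87.2792)]
white 135 [array([ 0.4109, -0.3316]), array([0.1369, 0.1922]), np.float64(56.9075)]
white 145 [array([ 0.4139, -0.3324]), array([0.1171, 0.1595]), np.float64(50.1866)]
white 155 [array([ 0.414 , -0.3311]), array([0.1127, 0.1553]), np.float64(49.6761)]
== a_side
(215, 194, 53, 38)
blue ((-0.00805530697107315, -5.663931369781494e-05), (0.12420647591352463, 0.16103720664978027), 89.64743041992188) centre [0.587  0.1319 0.0963] 
white 140 [array([ 0.4305, -0.3354]), array([0.212, 0.245]), np.float64(17.1366)]
white 155 [array([ 0.4205, -0.3297]), array([0.1263, 0.1637]), np.float64(50.1735)]
white 170 [array([ 0.4183, -0.3298]), array([0.1199, 0.1604]), np.float64(50.1746)]
white 185 [array([ 0.4179, -0.3301]), array([0.1185, 0.159 ]), np.float64(50.0819)]
```

```bash
cat >> h.py <<'E'
def plateR(yaw,tilt=0): # plate axes columns
    return Rot.from_euler('z',yaw).as_matrix()@Rot.from_euler('y',-tilt).as_matrix()
def tcp(R,p,h=.029,s=1,gx=.030,gy=0.,lift=0):
    """TCP pose so the grasp point is at plate coords (gx,gy,h+lift)"""
    T=np.c_[s*R[:,1],s*R[:,0],-R[:,2]]
    pos=np.asarray(p)+R@np.array([gx,gy,h+lift+.054])
    q=Rot.from_matrix(T).as_quat(); return pos,np.array([q[3],q[0],q[1],q[2]])
E
python3 - <<'E'
from h import *
from cell import env,kin,calibration
C,im,d=load("a_top")
z=.02
out=C.atz([[96.3,171],[173,171],[96,271.5],[172.5,271.5]],.018); print('tray corners\n',out.round(3), out.mean(0))
pe=C.atz([[149,197]],.032); print('petri',pe.round(3))
for n,uv,zz in [('cupL',(197.5,155),.073),('cupR',(229.3,153),.073),('bottle',(266,192),.101),('disp',(327,178),.25),('seed',(349,196),.073),('counter ledge L',(191,170),.129),('ledge R',(249.5,168),.129)]: print(n,C.atz([uv],zz).round(3))
np.set_printoptions(precision=2,suppress=True)
for s in (1,-1):
    for nm,R,p,l in [('blue',plateR(.015,np.pi/6),(.590,.131,.09),0),('blueL',plateR(.015,np.pi/6),(.590,.131,.09),.1),('tray',plateR(0),(.415,.43,.002),0),('trayL',plateR(0),(.415,.43,.002),.15),('white',plateR(np.radians(50.1)),(.417,-.331,0),0),('whiteL',plateR(np.radians(50.1)),(.417,-.331,0),.2)]:
        pos,q=tcp(R,p,s=s,lift=l); print(s,nm,pos.round(3),kin.inverse_kinematics(pos,q))
E
```

```text
tray corners
 [[0.726 0.563 0.018]
 [0.717 0.303 0.018]
 [0.388 0.559 0.018]
 [0.38  0.306 0.018]] [0.55267809 0.43269836 0.018     ]
petri [[0.628 0.38  0.032]]
cupL [[0.755 0.21  0.073]]
cupR [[0.758 0.106 0.073]]
bottle [[ 0.621 -0.01   0.101]]
disp [[ 0.632 -0.187  0.25 ]]
seed [[ 0.604 -0.276  0.073]]
counter ledge L [[0.694 0.222 0.129]]
ledge R [[0.694 0.038 0.129]]
1 blue [0.57 0.13 0.18] [-1.06  0.51  0.82  2.22 -1.28  0.18  0.84]
1 blueL [0.52 0.13 0.26] [-0.97  0.16  0.57  2.24  0.41  0.3  -0.78]
1 tray [0.45 0.43 0.09] [-1.05  0.67  0.25  1.85 -0.26  0.65 -0.65]
1 trayL [0.45 0.43 0.23] [-1.13  0.47  0.35  1.78 -0.2   0.92 -0.7 ]
1 white [ 0.44 -0.31  0.08] [ 0.32  0.58  0.23  2.06 -0.24  0.53  1.6 ]
1 whiteL [ 0.44 -0.31  0.28] [ 0.14  0.28  0.43  1.94 -0.14  0.95  1.52]
-1 blue [0.57 0.13 0.18] [-0.52  0.38  0.12  2.18  1.02  0.18  1.77]
-1 blueL [0.52 0.13 0.26] [-0.61  0.15  0.16  2.23  0.6   0.34  2.18]
-1 tray [0.45 0.43 0.09] [-0.65  0.67 -0.29  1.82  0.29  0.69  2.03]
-1 trayL [0.45 0.43 0.23] [-0.66  0.47 -0.28  1.75  0.15  0.95  2.14]
-1 white [ 0.44 -0.31  0.08] [-0.24  0.91  1.05  2.09 -1.11  0.87 -0.77]
-1 whiteL [ 0.44 -0.31  0.28] [-0.32  0.44  1.08  1.96 -0.46  1.01 -1.3 ]
```

```bash
cat >> h.py <<'E'
def snap(name,cams=("wrist",)):
    from cell import env,camera,calibration
    for n in cams:
        c=calibration(n); im,d=camera(n); cv2.imwrite(f"pics/{name}_{n}.png",im); np.save(f"pics/{name}_{n}.npy",d)
        pickle.dump({k:np.array(v) for k,v in c.items()},open(f"pics/{name}_{n}.pkl","wb"))
def st():
    from cell import env
    s=env.get_state(); print('t',round(s['time'],2),'tcp',s['tcp_pos'].round(4),'F',s['force'].round(1),'M',s['torque'].round(2),'op',round(s['opening'],4),'q',s['qpos'].round(2))
E
python3 - <<'E'
from h import *
from cell import env,kin
pos,q=tcp(plateR(.012,np.pi/6),(.590,.131,.09),lift=.12)
env.reach(pos,q); st(); snap("b"); st()
p2,q2=tcp(plateR(.012,np.pi/6),(.590,.131,.09)); print(kin.inverse_kinematics(p2,q2))
E
```

```text
t 2.4 tcp [0.5147 0.1313 0.281 ] F [ 1.   0.4 -0.4] M [-0.    0.54  0.02] op 0.0859 q [-1.    0.11  0.57  2.25  0.45  0.36 -0.82]
t 2.45 tcp [0.5147 0.1312 0.281 ] F [-0.7 -0.1 -0.1] M [-0.05  0.58  0.  ] op 0.0851 q [-1.    0.11  0.57  2.25  0.45  0.36 -0.82]
[-0.4412441   0.37764978  0.03113758  2.17945638  1.09538443  0.20948241
 -1.44307429]
```

View pics/b_wrist.png

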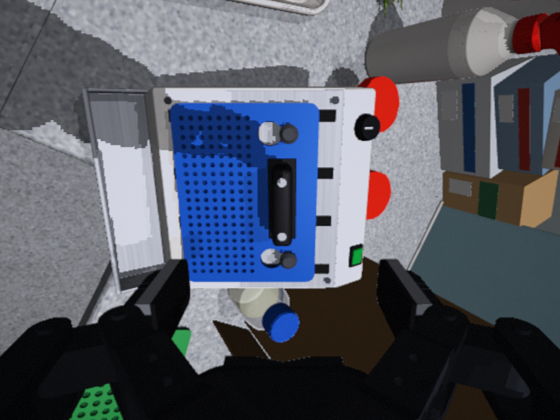

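```bash
cat > blue.py <<'E'
from h import *
def run(name,mask=None):
    C,im,d=load(name); hsv=cv2.cvtColor(im,cv2.COLOR_BGR2HSV)
    m=((hsv[...,0]>100)&(hsv[...,0]<128)&(hsv[...,1]>130)&(hsv[...,2]>40)).astype(np.uint8); m[:95]=0;m[:,330:]=0; m[286:]=0
    m=cv2.morphologyEx(m,cv2.MORPH_CLOSE,np.ones((5,5)))
    c=max(cv2.findContours(m,cv2.RETR_EXTERNAL,cv2.CHAIN_APPROX_NONE)[0],key=cv2.contourArea)
    print(cv2.boundingRect(c),cv2.minAreaRect(c))
    P=C.cloud(d); pts=P[cv2.erode(m,np.ones((7,7)))>0]; A=pts
    for _ in range(4):
        mu=A.mean(0); n=np.linalg.svd(A-mu,full_matrices=False)[2][2]; n*=np.sign(n[2]); r=(A-mu)@n; A=A[np.abs(r)<max(.0015,2*r.std())]
    print('depth plane n',n.round(4),'dist of origin-plane pt z at x=.587:',(mu[2]-(n[0]*(.587-mu[0])+n[1]*(.131-mu[1]))/n[2]).round(4))
    n0=plateR(.012,np.pi/6); mu=np.array([.587,.131,.0952])
    q=(C.plane(c.reshape(-1,2),mu,n0[:,2])-mu)@n0
    rc=cv2.minAreaRect(q[:,:2].astype(np.float32)); print('rect',rc); ctr=mu+n0[:,:2]@rc[0]; print('front centre',ctr.round(4),'origin',(ctr-.006*n0[:,2]).round(4))
    o=ctr-.006*n0[:,2]
    # stud heads
    for uv in [(289,133),(288,260)]:
        pp=C.plane([uv],o+.014*n0[:,2],n0[:,2])[0]; print('stud in plate frame',((pp-o)@n0).round(4))
    for uv in [(282,182.5),(282,238)]:
        pp=C.plane([uv],o+.036*n0[:,2],n0[:,2])[0]; print('screw in plate frame',((pp-o)@n0).round(4))
    return o
if __name__=="__main__":
    run("b_wrist"); C,im,d=load("b_wrist"); zoom(im,220,110,330,290,3,"pics/zb.png")
E
python3 blue.py
```

```text
(169, 103, 151, 179) ((244.0, 192.0), (178.0, 150.0), 90.0)
depth plane n [-0.5009 -0.0089  0.8654] dist of origin-plane pt z at x=.587: 0.0949
rect ((0.0001770108938217163, -0.0002649277448654175), (0.12113820761442184, 0.1590099334716797), 0.20120306313037872)
front centre [0.5872 0.1307 0.0953] origin [0.5902 0.1308 0.0901]
stud in plate frame [0.0356 0.0567 0.014 ]
stud in plate frame [ 0.0355 -0.0538  0.014 ]
screw in plate frame [0.0302 0.0215 0.036 ]
screw in plate frame [ 0.0302 -0.0237  0.036 ]
```

View pics/zb.png

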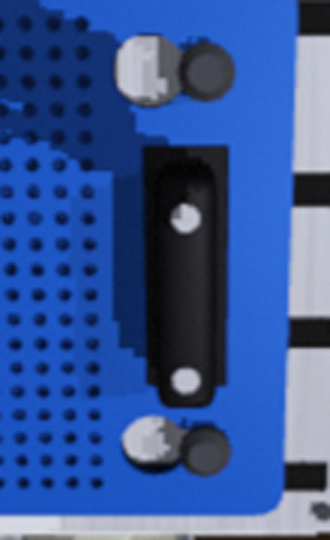

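```bash
cat >> h.py <<'E'
FO=np.array([.5902,.1315,.0901]); FR=plateR(.013,np.pi/6)
E
python3 - <<'E'
from h import *
from cell import env,kin
env.grip(.05)
p,q=tcp(FR,FO,h=.029)
try:
    print(env.movel(p,velocity=.1,rot=q,stop_force=12)); 
except env.PlanningError as e: print('PE',e)
st(); snap("c")
E
```

```text
PE the arm cannot follow that straight line within its joint ranges
t 2.89 tcp [0.5145 0.1301 0.2808] F [ 0.   0.6 -0.1] M [-0.03  0.5   0.07] op 0.0503 q [-1.    0.11  0.57  2.25  0.45  0.36 -0.82]
```

View pics/c_wrist.png

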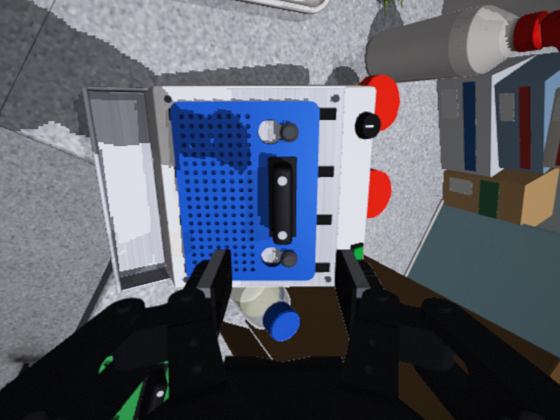

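```bash
python3 - <<'E'
from h import *
from cell import env,kin
np.set_printoptions(precision=2,suppress=True)
for lean in (0,-20,20):
  for s in (1,-1):
    R=FR@Rot.from_euler('x',lean,degrees=True).as_matrix()
    for l in (.1,.07,.05,.03,.015,0):
        g=FO+FR@np.array([.03,0,.029+l]); T=np.c_[s*R[:,1],s*R[:,0],-R[:,2]]
        qq=Rot.from_matrix(T).as_quat(); print(lean,s,l,kin.inverse_kinematics(g+R[:,2]*.054,np.array([qq[3],*qq[:3]])))
E
```

```text
0 1 0.1 [-0.97  0.16  0.56  2.24  0.41  0.3  -0.79]
0 1 0.07 [-0.92  0.24  0.54  2.24  0.35  0.23 -0.73]
0 1 0.05 [-0.88  0.29  0.52  2.23  0.31  0.18 -0.69]
0 1 0.03 [-0.64  0.32  0.25  2.21  0.72  0.19 -1.09]
0 1 0.015 [-0.45  0.34  0.03  2.19  1.    0.23 -1.35]
0 1 0 [-0.44  0.38  0.03  2.18  1.09  0.21 -1.44]
0 -1 0.1 [-1.52  0.41  1.33  2.26 -0.8   0.34 -2.74]
0 -1 0.07 [-1.43  0.54  1.29  2.26 -1.16  0.4  -2.42]
0 -1 0.05 [-1.29  0.46  1.07  2.25 -1.03  0.27 -2.54]
0 -1 0.03 [-1.25  0.53  1.05  2.24 -1.25  0.29 -2.34]
0 -1 0.015 [-1.09  0.47  0.84  2.22 -1.08  0.18 -2.49]
0 -1 0 [-1.07  0.51  0.82  2.21 -1.27  0.18 -2.31]
-20 1 0.1 [-1.22  0.31  0.67  2.16  0.7   0.63 -1.23]
-20 1 0.07 [-1.16  0.37  0.63  2.15  0.71  0.56 -1.25]
-20 1 0.05 [-1.12  0.42  0.61  2.14  0.72  0.52 -1.27]
-20 1 0.03 [-1.08  0.46  0.59  2.13  0.74  0.49 -1.3 ]
-20 1 0.015 [-1.06  0.5   0.57  2.12  0.75  0.46 -1.31]
-20 1 0 [-1.04  0.53  0.57  2.11  0.76  0.44 -1.33]
-20 -1 0.1 [ 0.29  0.52 -1.18  2.07  1.25  1.21  1.53]
-20 -1 0.07 [ 0.29  0.61 -1.18  2.06  1.33  1.25  1.49]
-20 -1 0.05 [ 0.28  0.67 -1.19  2.05  1.38  1.27  1.47]
-20 -1 0.03 [ 0.28  0.73 -1.19  2.04  1.43  1.3   1.45]
-20 -1 0.015 [ 0.28  0.77 -1.19  2.03  1.47  1.32  1.44]
-20 -1 0 [ 0.28  0.81 -1.19  2.02  1.51  1.33  1.43]
20 1 0.1 [ 0.35  0.22 -0.61  2.21 -0.59  0.21  0.44]
20 1 0.07 [ 0.13  0.26 -0.37  2.22 -0.95  0.19  0.8 ]
20 1 0.05 [ 0.78  0.57 -1.2   2.17  1.17  0.3  -1.16]
20 1 0.03 [ 0.76  0.64 -1.2   2.16  1.32  0.33 -1.27]
20 1 0.015 [ 0.64  0.58 -1.02  2.16  1.29  0.21 -1.27]
20 1 0 [ 0.61  0.61 -0.99  2.15  1.4   0.21 -1.36]
20 -1 0.1 [-0.79  0.19  0.65  2.28 -1.25  0.4  -2.1 ]
20 -1 0.07 [-0.52  0.24  0.36  2.26 -1.36  0.35 -1.98]
20 -1 0.05 [-0.04  0.29 -0.18  2.22 -1.26  0.21 -2.04]
20 -1 0.03 [ 0.76  0.64 -1.2   2.16  1.32  0.33  1.87]
20 -1 0.015 [ 0.75  0.69 -1.19  2.15  1.41  0.36  1.81]
20 -1 0 [ 0.74  0.73 -1.19  2.14  1.48  0.38  1.77]
```

```bash
cat >> h.py <<'E'
LEAN=-15
def tcp(R,p,h=.031,gx=.030,gy=0.,lift=0,lean=None):
    L=R@Rot.from_euler('x',LEAN if lean is None else lean,degrees=True).as_matrix()
    T=np.c_[L[:,1],L[:,0],-L[:,2]]
    pos=np.asarray(p)+R@np.array([gx,gy,h+lift])+L[:,2]*.054
    q=Rot.from_matrix(T).as_quat(); return pos,np.array([q[3],q[0],q[1],q[2]])
E
python3 - <<'E'
from h import *
from cell import env,kin
p,q=tcp(FR,FO,lift=.06); env.reach(p,q); st(); snap("d")
p,q=tcp(FR,FO)
try: print(env.movel(p,velocity=.08,rot=q,stop_force=10))
except env.PlanningError as e: print('PE',e)
st(); snap("e")
E
```

```text
t 3.4 tcp [0.5441 0.1451 0.2284] F [-0.2 -1.   1.1] M [0.24 0.49 0.02] op 0.0498 q [-1.1   0.35  0.6   2.17  0.7   0.46 -1.21]
False
t 4.35 tcp [0.5744 0.1451 0.1774] F [ 0.1 -0.1  0.6] M [0.28 0.48 0.01] op 0.0499 q [-1.04  0.5   0.6   2.14  0.7   0.33 -1.24]
```

View pics/e_wrist.png

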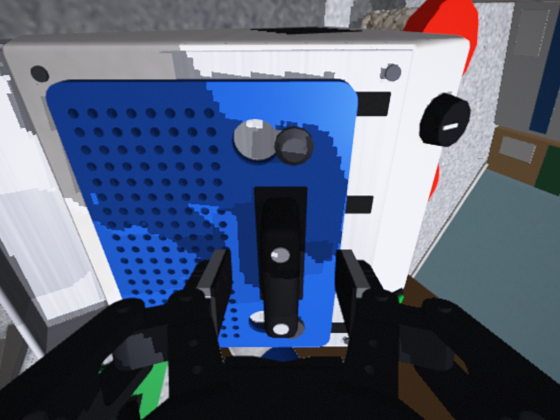

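```bash
python3 - <<'E'
from h import *
from cell import env,kin
env.grip(.0,f_grip=60); st()
# raise 1mm off the rubber along n (play 2 mm), then slide up 16
p0=env.get_state()['tcp_pos']
print(env.movel(p0+FR@[0.016,0,0.0008],velocity=.05,stop_force=40)); st()
snap("f")
E
```

```text
t 4.81 tcp [0.5742 0.1455 0.1775] F [-4.7  1.2  5.3] M [ 0.12  0.7  -0.12] op 0.0149 q [-1.04  0.5   0.6   2.14  0.7   0.33 -1.24]
False
t 5.28 tcp [0.5877 0.1456 0.1862] F [-0.6  0.2 -1.7] M [0.39 0.65 0.04] op 0.0149 q [-1.    0.49  0.57  2.11  0.68  0.36 -1.2 ]
```

View pics/f_wrist.png

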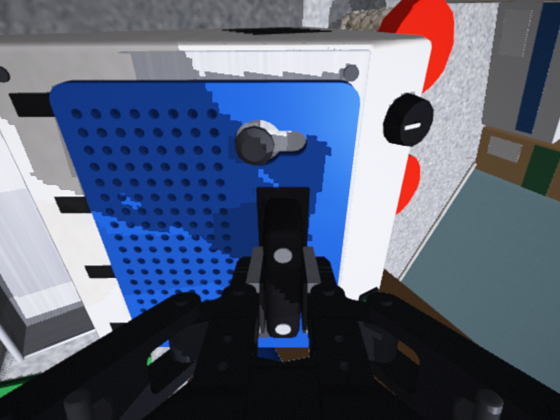

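```bash
python3 - <<'E'
from h import *
from cell import env,kin
p0=env.get_state()['tcp_pos']
print(env.movel(p0+FR@[0,0,.025],velocity=.06,stop_force=12)); st()
p0=env.get_state()['tcp_pos']
print(env.movel(p0+FR@[0,0,.06]+[-.01,0,.06],velocity=.15)); st()
snap("g",("wrist","top"))
C,im,d=load("g_top"); zoom(im,80,130,280,290,4,"pics/g_topz.png")
E
```

```text
False
t 5.9 tcp [0.575  0.1456 0.208 ] F [ 0.7 -1.1 -2.4] M [ 0.37  0.66 -0.05] op 0.0153 q [-1.02  0.43  0.57  2.12  0.68  0.41 -1.19]
False
t 6.84 tcp [0.5347 0.145  0.3192] F [-0.1  0.1 -1.4] M [0.38 0.75 0.  ] op 0.0148 q [-1.1   0.16  0.56  2.1   0.66  0.7  -1.09]
```

View pics/g_wrist.png

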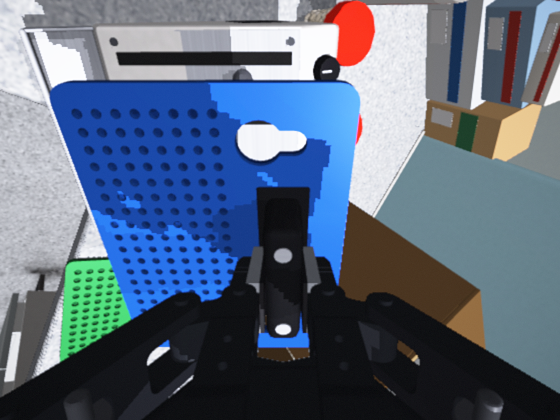

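View pics/g_topz.png

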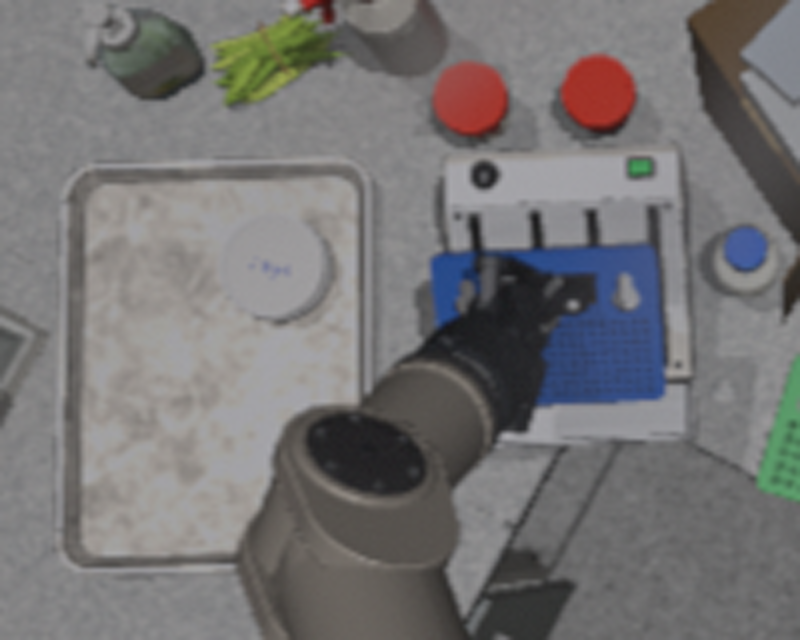

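```bash
python3 - <<'E'
from h import *
from cell import env,kin
TR=plateR(0.); TO=np.array([.468,.433,.002])
p,q=tcp(TR,TO,lift=.15); env.reach(p,q); st()
p,q=tcp(TR,TO,lift=.015); print(env.movel(p,velocity=.15,stop_force=15)); st()
snap("h",("wrist","top"))
C,im,d=load("h_top"); zoom(im,80,140,270,280,4,"pics/h_topz.png")
E
```

```text
t 8.17 tcp [0.4991 0.4452 0.2356] F [ 0.5 -0.4 -1.7] M [ 0.34 -0.09 -0.03] op 0.0151 q [-1.14  0.64  0.39  1.54 -0.05  1.19 -0.78]
False
t 9.22 tcp [0.4987 0.4474 0.1013] F [ 0.6  0.6 -2. ] M [ 0.38 -0.08  0.01] op 0.0145 q [-1.11  0.79  0.35  1.6  -0.09  0.98 -0.79]
```

View pics/h_wrist.png

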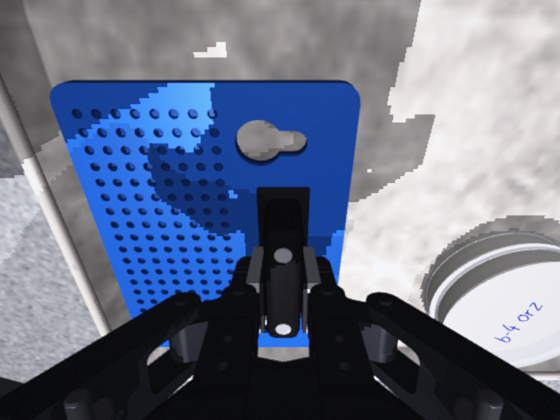

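View pics/h_topz.png

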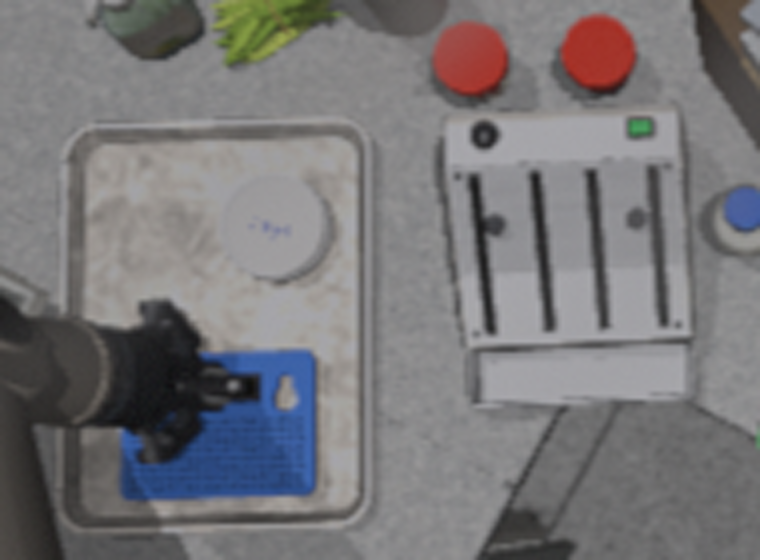

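```bash
python3 - <<'E'
from h import *
from cell import env,kin
p,q=tcp(plateR(0.),np.array([.468,.433,.002]))
p0=env.get_state()['tcp_pos']; 
print(env.movel([p0[0],p0[1],p[2]-.004],velocity=.025,stop_force=4)); st()
env.grip(.04); st()
L=env.get_state()['tcp_pos']
L2=Rot.from_euler('x',LEAN,degrees=True).apply([0,0,1])
env.movel(L+.05*L2,velocity=.15,stop_force=15); st()
snap("i",("wrist","top"))
C,im,d=load("i_top"); zoom(im,80,140,270,280,4,"pics/i_topz.png")
E
```

```text
True
t 9.93 tcp [0.4984 0.4473 0.0846] F [ 0.  -0.2  4.9] M [ 0.04  0.06 -0.05] op 0.015 q [-1.11  0.82  0.34  1.6  -0.09  0.95 -0.79]
t 10.29 tcp [0.4977 0.4469 0.0836] F [ 0.3 -0.1 -0.8] M [0.25 0.01 0.03] op 0.0401 q [-1.11  0.82  0.34  1.6  -0.09  0.95 -0.79]
t 10.78 tcp [0.4976 0.4597 0.1318] F [-1.   0.1 -0.4] M [0.3  0.06 0.01] op 0.0403 q [-1.13  0.77  0.35  1.57 -0.08  1.04 -0.79]
```

View pics/i_wrist.png

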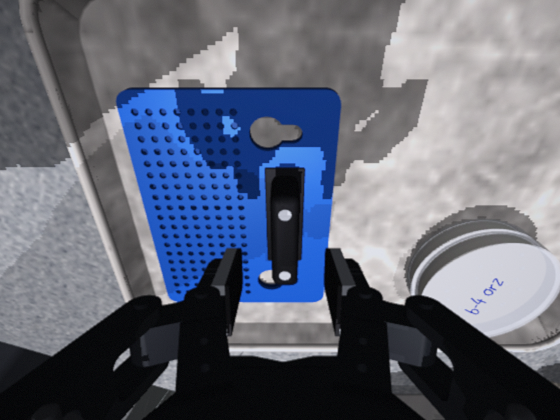

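View pics/i_topz.png

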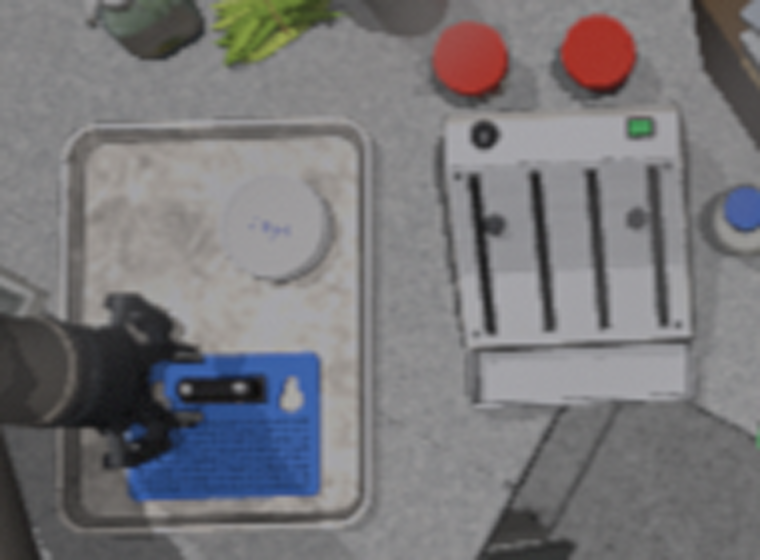

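```bash
python3 - <<'E'
from h import *
from cell import env,kin
p0=env.get_state()['tcp_pos']; env.movel(p0+[0,0.0,.10],velocity=.2)
p,q=tcp(FR,FO,lift=.13,lean=-8); env.reach(p,q); st(); env.dwell(.2); snap("j"); st()
C,im,d=load("j_wrist"); zoom(im,150,80,360,300,3,"pics/jz.png")
E
```

```text
t 12.74 tcp [0.5095 0.1396 0.2912] F [0.  0.3 1.2] M [0.15 0.51 0.  ] op 0.0401 q [-1.26  0.13  0.75  2.22  0.61  0.51 -1.04]
t 12.99 tcp [0.5093 0.1388 0.291 ] F [0.4 0.3 0.2] M [ 0.14  0.5  -0.04] op 0.0398 q [-1.26  0.12  0.75  2.22  0.62  0.51 -1.04]
```

View pics/jz.png

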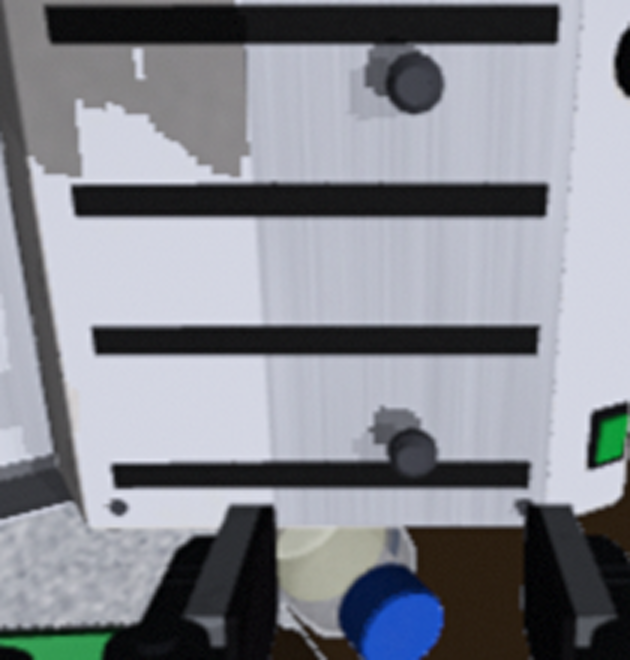

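```bash
python3 - <<'E'
from h import *
C,im,d=load("j_wrist")
g=im.max(2); 
for cx,cy in [(288,107),(287.5,230.5)]:
    x0,y0=int(cx)-14,int(cy)-14
    m=(g[y0:y0+28,x0:x0+28]<85).astype(np.uint8)
    n,l,s,c=cv2.connectedComponentsWithStats(m); 
    k=l[int(cy)-y0,int(cx)-x0]; uv=c[k]+[x0,y0]; print(uv,s[k])
    for uu in ([cx,cy],uv):
        for z in (.011,.014): print(((C.plane([uu],FO+z*FR[:,2],FR[:,2])[0]-FO)@FR).round(4))
# corner screws / face strip edges for face y centre
E
```

```text
[287.15789474 107.23026316] [  4   4  19  21 304]
[0.0353 0.0558 0.011 ]
[0.0353 0.0561 0.014 ]
[0.0347 0.0556 0.011 ]
[0.0346 0.056  0.014 ]
[286.48677249 233.81216931] [  0   6  28  20 378]
[ 0.0358 -0.0558  0.011 ]
[ 0.0358 -0.0541  0.014 ]
[ 0.0349 -0.0593  0.011 ]
[ 0.0348 -0.0576  0.014 ]
```

```bash
python3 - <<'E'
from h import *
from cell import env,kin
R=plateR(np.radians(50.1)); O=np.array([.4165,-.331,0])
p,q=tcp(R,O,lift=.13); print(kin.inverse_kinematics(p,q)); env.reach(p,q); env.dwell(.15); st(); snap("k"); st()
E
```

```text
[-0.16067628  0.31301337  0.74533875  2.19723028 -0.37351509  0.47625766
  1.7196862 ]
t 15.49 tcp [ 0.4253 -0.2986  0.2132] F [ 0.2  0.2 -0.3] M [0.16 0.18 0.02] op 0.0404 q [-0.16  0.31  0.75  2.2  -0.37  0.48  1.72]
t 15.54 tcp [ 0.4253 -0.2987  0.2132] F [-0.4  0.3 -0.2] M [0.22 0.24 0.03] op 0.0401 q [-0.16  0.31  0.75  2.2  -0.37  0.48  1.72]
```

View pics/k_wrist.png

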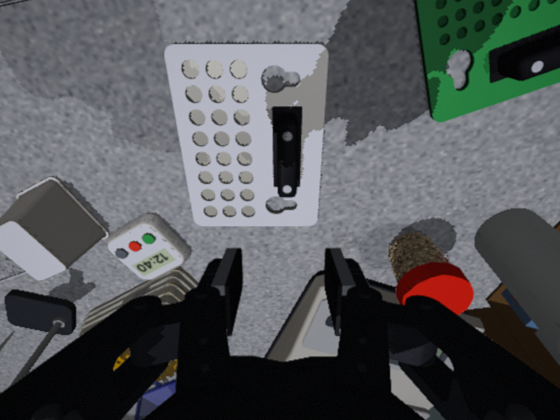

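```bash
python3 - <<'E'
from h import *
C,im,d=load("k_wrist"); P=C.cloud(d)
hsv=cv2.cvtColor(im,cv2.COLOR_BGR2HSV); g=im.min(2)
zoom(im,150,30,345,240,3.8,"pics/kz.png")
R=plateR(np.radians(50.1)); O=np.array([.4165,-.331,0])
# edges: sample rows/cols, gradient of grey along lines
G=cv2.GaussianBlur(cv2.cvtColor(im,cv2.COLOR_BGR2GRAY),(3,3),0).astype(float)
q=(C.atz([[166,44],[327,45],[318,225],[193,225]],.006)-O)@R; print(q.round(4))
s=(C.atz([[287.5,135.5],[287,188]],.036)-O)@R; print('screws',s.round(4))
k=(C.atz([[274,78],[273,204]],.006)-O)@R; print('keyh',k.round(4))
print('plate z depth',np.median(P[60:200,185:255].reshape(-1,3),0).round(4),'bench',np.median(P[60:120,100:150].reshape(-1,3),0).round(4), 'bar',np.median(P[150:170,283:290].reshape(-1,3),0))
E
```

```text
[[-0.0529  0.0797  0.006 ]
 [ 0.0628  0.0793  0.006 ]
 [ 0.0657 -0.0788  0.006 ]
 [-0.0566 -0.079   0.006 ]]
screws [[ 0.0345  0.0224  0.036 ]
 [ 0.0345 -0.0213  0.036 ]]
keyh [[ 0.0244  0.0569  0.006 ]
 [ 0.022  -0.0548  0.006 ]]
plate z depth [ 0.3902 -0.3367  0.0049] bench [ 0.3204 -0.3728 -0.0005] bar [ 0.43539494 -0.30306911  0.03567469]
```

View pics/kz.png

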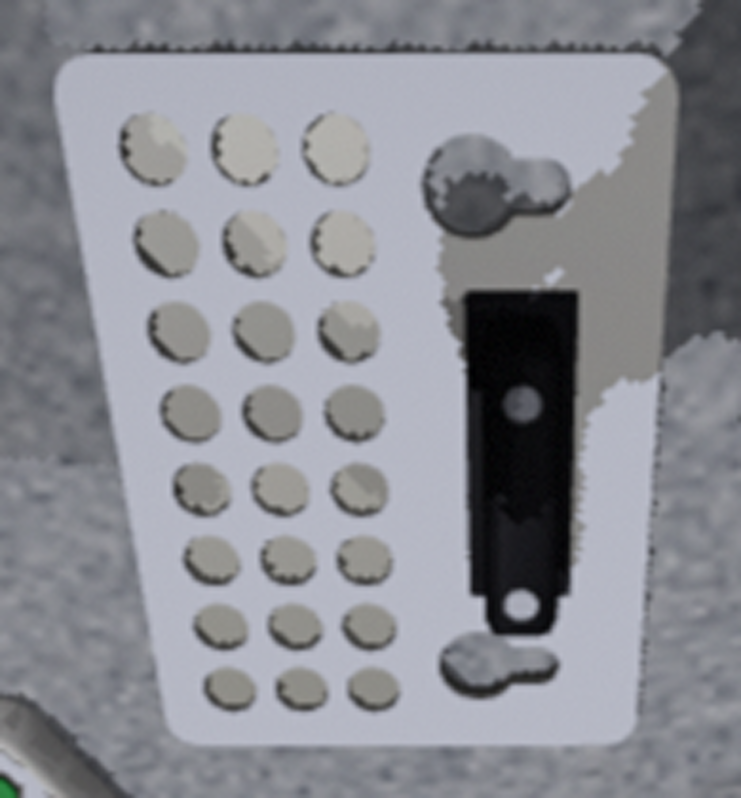

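```bash
cat >> h.py <<'E'
WR=plateR(np.radians(50.1)); WO=np.array([.4192,-.3272,0])
E
python3 - <<'E'
from h import *
from cell import env,kin
p,q=tcp(WR,WO,lift=.03)
try:
    env.movel(p,velocity=.15,rot=q,stop_force=15)
    p,q=tcp(WR,WO); print(env.movel(p,velocity=.06,rot=q,stop_force=8))
except env.PlanningError as e: print('PE',e)
st(); snap("l")
E
```

```text
False
t 17.01 tcp [ 0.4279 -0.2954  0.0834] F [-0.4 -0.7 -0.1] M [0.15 0.21 0.04] op 0.0401 q [ 0.17  0.53  0.35  2.25 -0.69  0.17  2.  ]
```

View pics/l_wrist.png

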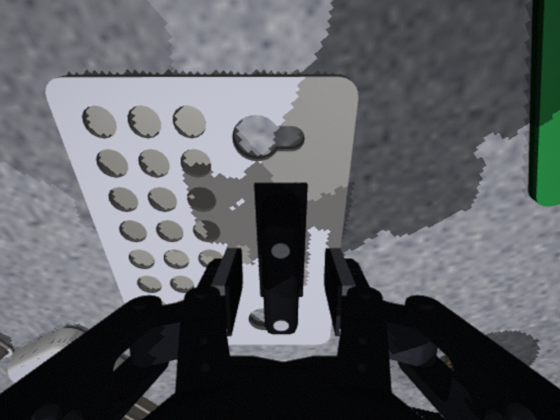

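```bash
python3 - <<'E'
from h import *
from cell import env,kin
print(env.get_state()['qpos'])
env.grip(.0,f_grip=70); st()
p0=env.get_state()['tcp_pos']
env.movel(p0+[0,0,.03],velocity=.1); env.movel(p0+[0,0,.2],velocity=.22); st(); snap("m")
E
```

```text
[ 0.16881806  0.53154359  0.34805166  2.24560627 -0.6934774   0.17314077
  1.9957351 ]
t 17.4 tcp [ 0.4279 -0.2954  0.0837] F [-0.7  1.8  6.1] M [ 0.17  0.34 -0.03] op 0.0143 q [ 0.17  0.53  0.35  2.25 -0.69  0.17  2.  ]
t 18.78 tcp [ 0.4273 -0.2947  0.2825] F [-0.4  0.3 -2.8] M [ 0.29  0.28 -0.05] op 0.0146 q [-0.39  0.2   0.97  2.14 -0.22  0.64  1.59]
```

View pics/m_wrist.png

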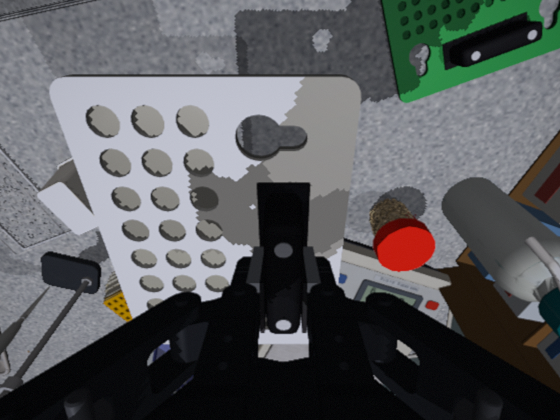

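```bash
python3 - <<'E'
from h import *
def an(name,tcppos,h,R,lo,col):
    C,im,d=load(name); L=R@Rot.from_euler('x',LEAN,degrees=True).as_matrix()
    O=tcppos-L[:,2]*.054-R@[.03,0,h]   # plate origin if gy=0
    hsv=cv2.cvtColor(im,cv2.COLOR_BGR2HSV)
    def f(uv,z): return ((C.plane(uv,O+R[:,2]*z,R[:,2])-O)@R).round(4)
    if col=='b':
        pts=dict(top=[[100,81],[200,81.5],[300,81.5]],right=[[358.5,110],[354.5,140]],left=[[57,115],[70,160]],screw=[[283,256],[283.5,329]])
        pts['key']=[[259,142]]
    else:
        pts=dict(top=[[100,76],[200,76.5],[300,76.5]],right=[[359,110],[355,140]],left=[[57,115],[70,160]],screw=[[283.5,250],[283.5,325.5]],key=[[258,137]])
    for k,v in pts.items(): print(col,k,f(v,.036 if k=='screw' else .006)[:,:2].tolist())
    zoom(im,30,60,380,350,2.2,f"pics/{name}_z.png")
an("g_wrist",np.array([.5347,.1450,.3192]),.0304,FR,0,'b')
an("m_wrist",np.array([.4273,-.2947,.2825]),.0314,WR,0,'w')
E
```

```text
b top [[-0.0371, 0.0793], [-0.0001, 0.0792], [0.037, 0.0792]]
b right [[0.06, 0.0688], [0.0598, 0.0566]]
b left [[-0.0577, 0.0667], [-0.0592, 0.0477]]
b screw [[0.0308, 0.0208], [0.031, -0.0227]]
b key [[0.0209, 0.0557]]
w top [[-0.0376, 0.0802], [-0.0004, 0.0801], [0.0368, 0.0802]]
w right [[0.0604, 0.0678], [0.0603, 0.0556]]
w left [[-0.0589, 0.0657], [-0.0604, 0.0465]]
w screw [[0.0308, 0.022], [0.0309, -0.0226]]
w key [[0.0203, 0.0568]]
```

View pics/g_wrist_z.png

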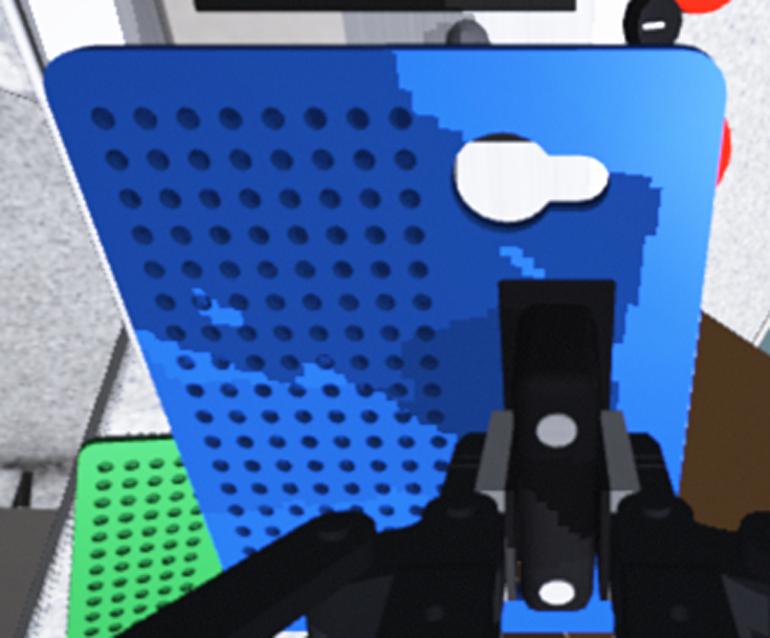

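View pics/m_wrist_z.png

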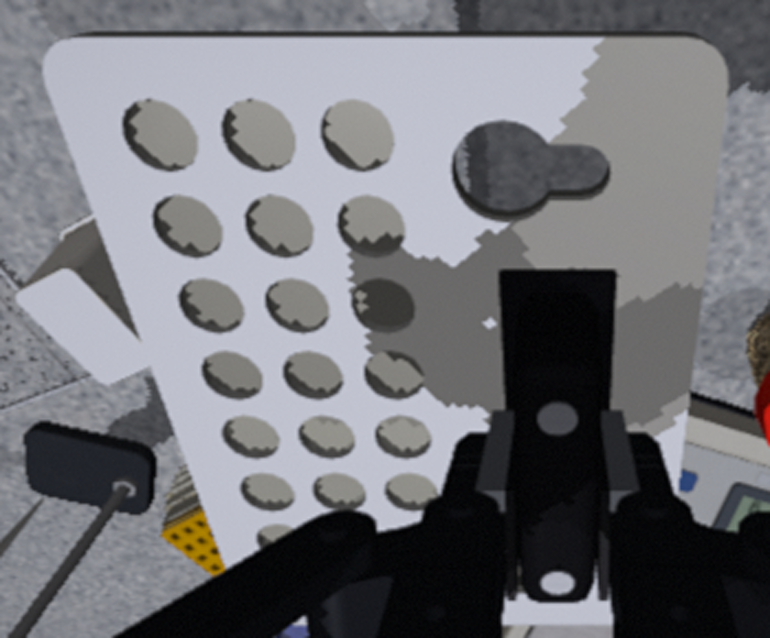

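```bash
python3 - <<'E'
from h import *
from cell import env,kin
C,im,d=load("a_top"); P=C.cloud(d)
m=(P[...,2]>.12)&(P[...,2]<.4)&(P[...,0]<.75)&(P[...,1]<.03)&(P[...,1]>-.35)&(P[...,0]>.4)
m[:]=cv2.erode(m.astype(np.uint8),np.ones((2,2)))>0
A=P[m]; 
for y in np.arange(.02,-.32,-.03):
    s=A[abs(A[:,1]-y)<.015]; print(y.round(2),len(s),s[:,0].min().round(3) if len(s) else '')
print(tcp(FR,FO)[0])
p,q=tcp(FR,FO+FR@[.016,0,0],h=.0314,lift=.09); print(p,kin.inverse_kinematics(p,q))
w,qw=tcp(plateR(np.radians(20)),np.array([.43,-.13,.20]),h=.0314); print(w,kin.inverse_kinematics(w,qw))
E
```

```text
0.02 43 0.727
-0.01 238 0.681
-0.04 508 0.576
-0.07 621 0.598
-0.1 576 0.603
-0.13 498 0.622
-0.16 455 0.628
-0.19 627 0.576
-0.22 283 0.623
-0.25 117 0.702
-0.28 65 0.707
-0.31 0 
[0.5744204  0.14527226 0.17711867]
[0.54307945 0.14486481 0.26340736] [-1.4136505   0.39304713  1.01860724  2.16084523  0.32499741  0.44064794
 -0.81951909]
[ 0.45341063 -0.10660604  0.28355999] [-1.10802906  0.2162711   1.23611149  2.18554631  0.04355431  0.76699212
  0.42811572]
```

```bash
python3 - <<'E'
from h import *
from cell import env,kin
w,qw=tcp(plateR(np.radians(20)),np.array([.43,-.13,.20]),h=.0314)
env.reach(w,qw); st()
w,qw=tcp(plateR(.013,.25),np.array([.43,.09,.21]),h=.0314)
print(kin.inverse_kinematics(w,qw)); env.reach(w,qw); st(); snap("n",("top","side"))
E
```

```text
t 19.9 tcp [ 0.4531 -0.1073  0.2833] F [-0.7 -1.  -2.1] M [ 0.34  0.11 -0.  ] op 0.0148 q [-1.11  0.22  1.24  2.19  0.04  0.77  0.43]
[-1.8434526   0.18422778  1.44768003  2.21928893  0.21949668  0.78540925
 -0.57621975]
t 20.85 tcp [0.4384 0.1027 0.2983] F [ 0.1 -0.4 -2.4] M [ 0.4   0.26 -0.02] op 0.0149 q [-1.84  0.18  1.45  2.22  0.22  0.79 -0.57]
```

View pics/n_side.png

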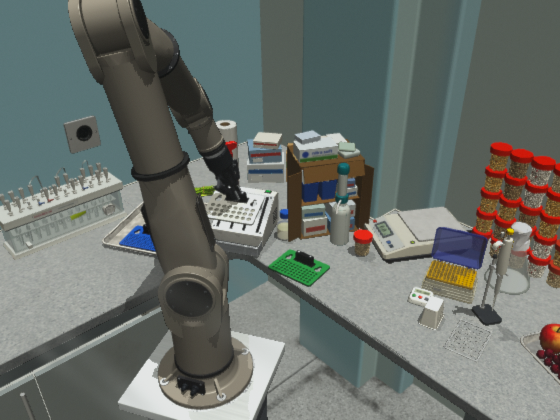

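```bash
python3 - <<'E'
from h import *
from cell import env,kin
env.goto_joints(np.array([-1.1,.16,.56,2.1,.66,.7,-1.09])); st()
p,q=tcp(FR,FO+FR@[.016,0,0],h=.0314,lift=.03)
try: print(env.movel(p,velocity=.15,rot=q,stop_force=15))
except env.PlanningError as e: print('PE',e)
env.dwell(.2); st(); snap("o",("wrist","top"))
print(p, ((env.get_state()['tcp_pos']-p)@FR).round(4))
C,im,d=load("o_top"); zoom(im,170,150,270,250,6,"pics/o_topz.png")
E
```

```text
t 21.88 tcp [0.5376 0.143  0.3211] F [ 0.1  0.  -2.1] M [ 0.36  0.7  -0.  ] op 0.015 q [-1.1   0.16  0.56  2.1   0.66  0.7  -1.09]
False
t 23.0 tcp [0.5732 0.1455 0.2123] F [-0.6  0.4 -2.5] M [0.42 0.67 0.02] op 0.0146 q [-1.03  0.42  0.58  2.12  0.68  0.42 -1.18]
[0.57307692 0.1452548  0.21144584] [0.0004 0.0001 0.0005]
```

View pics/o_wrist.png

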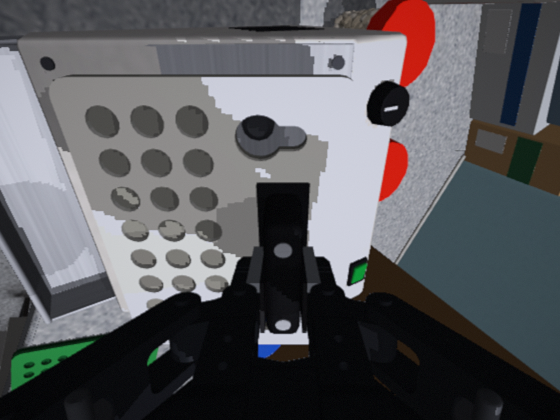

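View pics/o_topz.png

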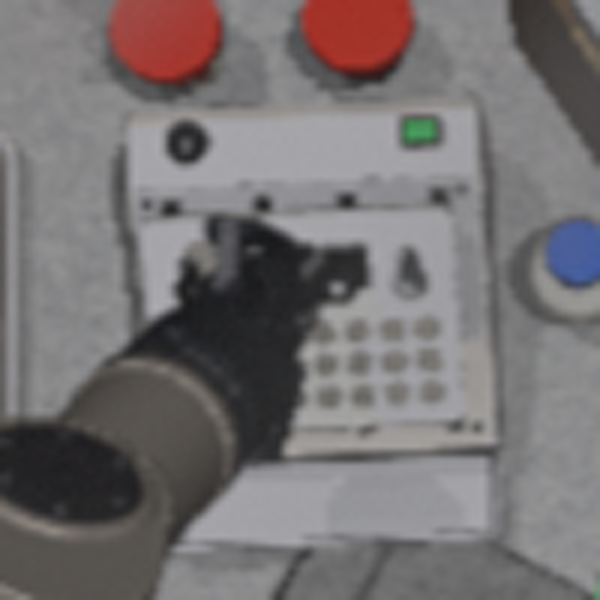

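```bash
python3 - <<'E'
from h import *
from cell import env,kin
p,q=tcp(FR,FO+FR@[.016,0,0],h=.0314)
r=env.movel(p-FR@[0,0,.002],velocity=.03,rot=q,stop_force=15); print(r)
st(); snap("p",("wrist",))
print(((env.get_state()['tcp_pos']-p)@FR).round(4), (env.get_state()['force']@FR).round(1))
E
```

```text
True
t 24.0 tcp [0.5875 0.1455 0.1861] F [-3.4  0.6  6.1] M [ 0.03  0.37 -0.07] op 0.0147 q [-1.    0.49  0.57  2.11  0.68  0.36 -1.19]
[-0.0001 -0.0001  0.0009] [0.4 0.9 7.3]
```

View pics/p_wrist.png

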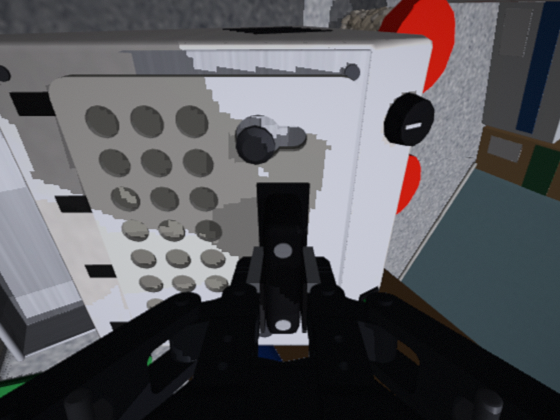

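```bash
python3 - <<'E'
from h import *
from cell import env,kin
p,q=tcp(FR,FO,h=.0314)
s0=env.get_state()['tcp_pos']; z=((s0-p)@FR)[2]
r=env.movel(p+FR@[-.0025,0,z],velocity=.03,rot=q,stop_force=25); print(r)
st(); snap("q",("wrist",))
print(((env.get_state()['tcp_pos']-p)@FR).round(4), (env.get_state()['force']@FR).round(1))
E
```

```text
False
t 24.77 tcp [0.5723 0.1453 0.1775] F [ 5.  -0.3  4.5] M [-0.16 -0.76  0.28] op 0.0146 q [-1.05  0.5   0.61  2.15  0.71  0.33 -1.24]
[-0.0017  0.      0.0009] [ 6.1 -0.6  1.2]
```

View pics/q_wrist.png

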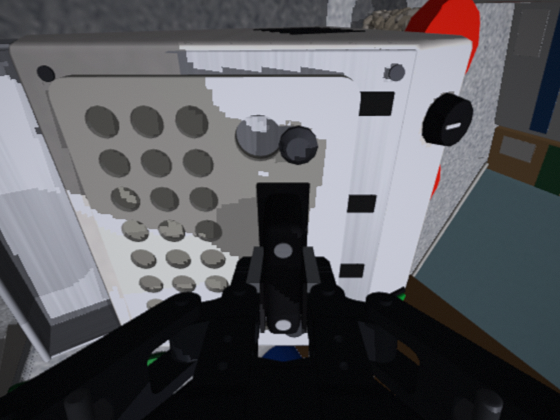

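```bash
python3 - <<'E'
from h import *
from cell import env,kin
p,q=tcp(FR,FO,h=.0314)
r=env.movel(p+FR@[-.007,0,.0009],velocity=.02,rot=q,stop_force=25); print(r)
st()
print(((env.get_state()['tcp_pos']-p)@FR).round(4), (env.get_state()['force']@FR).round(1))
snap("r",("wrist",)); C,im,d=load("r_wrist"); zoom(im,200,80,380,220,4,"pics/rz.png")
E
```

```text
False
t 25.2 tcp [0.5716 0.1453 0.1774] F [15.3 -3.8  4.4] M [-0.67 -2.77  0.67] op 0.0148 q [-1.06  0.5   0.62  2.15  0.71  0.32 -1.26]
[-0.0023  0.      0.0012] [15.4 -4.  -3.9]
```

View pics/rz.png

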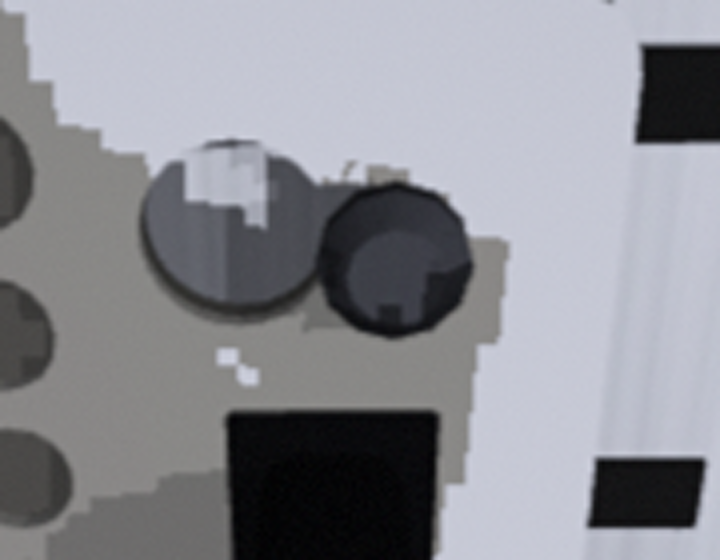

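```bash
python3 - <<'E'
from h import *
from cell import env,kin
p,q=tcp(FR,FO,h=.0314)
env.movel(p+FR@[-.0025,0,.0006],velocity=.02,rot=q); st(); print(((env.get_state()['tcp_pos']-p)@FR).round(4),(env.get_state()['force']@FR).round(1))
env.grip(.05); st()
L=FR@Rot.from_euler('x',LEAN,degrees=True).as_matrix()
p0=env.get_state()['tcp_pos']
print(env.movel(p0+L[:,2]*.05,velocity=.12,stop_force=15)); 
p,q=tcp(FR,FO,lift=.13,lean=-8); 
env.reach(p,q); env.dwell(.2); st(); snap("s",("wrist","top","side"))
C,im,d=load("s_wrist"); zoom(im,150,60,360,300,2.5,"pics/sz.png")
E
```

```text
t 25.62 tcp [0.5724 0.1452 0.1774] F [1.  0.3 8.8] M [-0.36 -0.63  0.11] op 0.0147 q [-1.05  0.5   0.61  2.15  0.71  0.33 -1.24]
[-0.0016 -0.      0.0009] [5.3 0.3 7.1]
t 26.06 tcp [0.5713 0.1452 0.1763] F [ 0.2 -0.5  0.5] M [0.29 0.52 0.05] op 0.05 q [-1.04  0.5   0.61  2.15  0.7   0.33 -1.24]
False
t 27.26 tcp [0.5088 0.1383 0.2896] F [-0.4 -0.7 -0.1] M [ 0.09  0.55 -0.01] op 0.05 q [-1.1   0.12  0.58  2.22  0.66  0.53 -1.08]
```

View pics/sz.png

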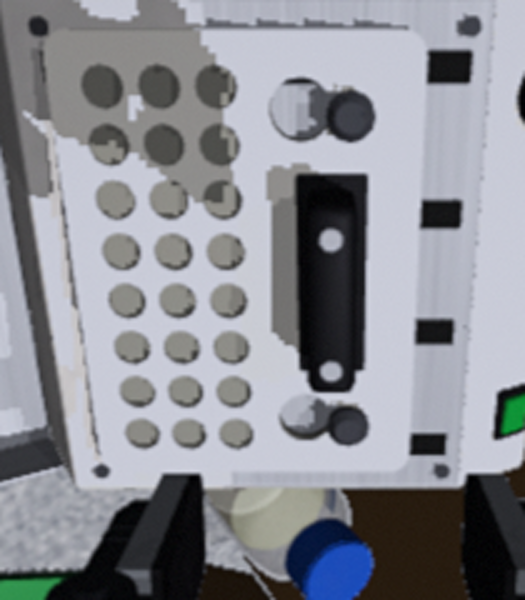

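View pics/s_side.png

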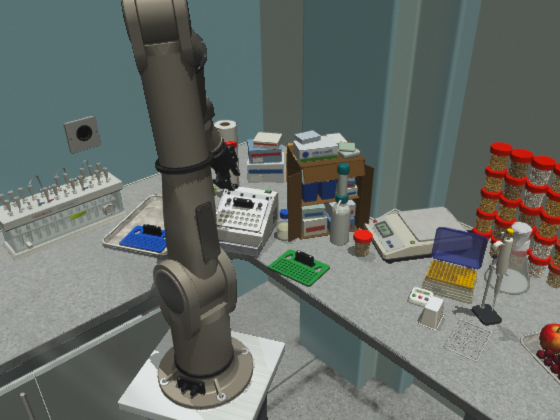

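```bash
python3 - <<'E'
from h import *
C,im,d=load("s_wrist"); P=C.cloud(d)
def f(uv,z): return ((C.plane(uv,FO+z*FR[:,2],FR[:,2])-FO)@FR).round(4)
Z=lambda a:np.array(a)/2.5+[150,60]-.3
print('stud',f(Z([[351,115],[349,425]]),.013)); print('screw',f(Z([[331,239],[331,371]]),.036))
print('right',f(Z([[427,100],[419,300],[412,440]]),.006)); print('left',f(Z([[50,100],[73,300],[90,430]]),.006)); print('top/bot',f(Z([[200,29],[200,472]]),.006))
g=P[95:225,175:240].reshape(-1,3); zz=((g-FO)@FR)[:,2]; print('front z',np.median(zz).round(4),np.percentile(zz,[10,90]).round(4))
m=np.array([(P[y,x]-FO)@FR for y,x in [(80,250),(200,310),(150,305),(225,225),(80,180)]]); print(m.round(4))
# same measure on the blue picture
Cb,_,_=load("b_wrist"); 
fb=lambda uv,z: ((Cb.plane(uv,FO+z*FR[:,2],FR[:,2])-FO)@FR).round(4)
Zb=lambda a:np.array(a)/3+[220,110]-.3
print('blue stud',fb(Zb([[206,71],[204,451]]),.013),'screw',fb(Zb([[185,218],[185,380]]),.036))
C,im,d=load("s_top"); zoom(im,80,140,320,280,3.3,"pics/s_topz.png")
E
```

```text
stud [[ 0.0353  0.056   0.013 ]
 [ 0.0359 -0.0545  0.013 ]]
screw [[ 0.0292  0.0227  0.036 ]
 [ 0.0293 -0.0216  0.036 ]]
right [[ 0.0596  0.0598  0.006 ]
 [ 0.0602 -0.0078  0.006 ]
 [ 0.0603 -0.0649  0.006 ]]
left [[-0.0605  0.0595  0.006 ]
 [-0.0622 -0.0082  0.006 ]
 [-0.0627 -0.0609  0.006 ]]
top/bot [[-0.0113  0.0804  0.006 ]
 [-0.022  -0.0795  0.006 ]]
front z 0.0052 [0.0026 0.0065]
[[ 0.0041  0.0742  0.0058]
 [ 0.0546 -0.0277  0.0055]
 [ 0.0486  0.0186  0.0049]
 [-0.0248 -0.0538  0.0055]
 [-0.0506  0.0741  0.005 ]]
blue stud [[ 0.0351  0.0556  0.013 ]
 [ 0.0352 -0.0551  0.013 ]] screw [[ 0.0296  0.0209  0.036 ]
 [ 0.0296 -0.023   0.036 ]]
```

View pics/s_topz.png

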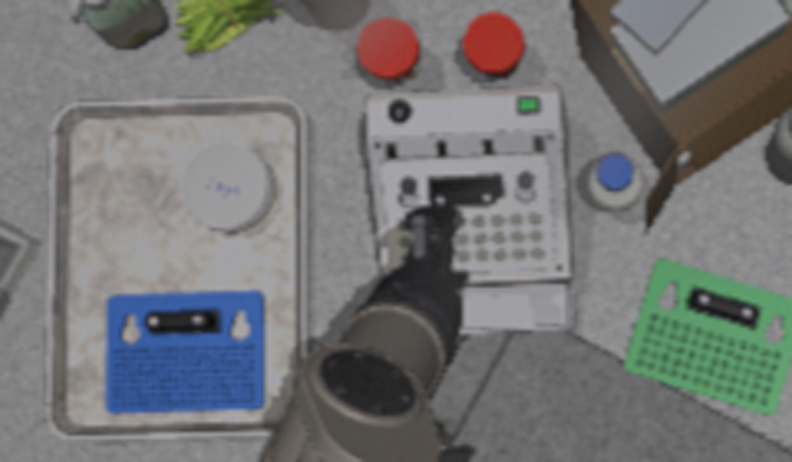

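```bash
python3 - <<'E'
from h import *
from cell import job
print(job.job_done()); st()
E
```

```text
the job is handed in; nothing more can be done
None
the job is handed in; nothing more can be done
```

The blue plate is off the counter and lies flat, grip up, on the floor of the near half of the tray, clear of the petri dishes. The white plate is then fitted over both studs and slid down to its stop. I handed the job in at about 27 s of the 61 s allowed.

**Blue plate:** it went down gently, stopping at about 5 N of contact. The contact height matched the tray floor to within about 1 mm.

**White plate:**
- **Seating:** it stopped flat at the same height the blue plate had on the face. The final pictures showed its front about 5 to 6 mm off the face, against the 6 mm expected.
- **Locking:** pushed further down the slope, it stayed put under about 15 N. In the last wrist picture the studs lay 6.1 and 6.6 mm above the grip's centre line; fully home is 6.0 mm.

**Other checks:**
- The top and side views after release show the green plate, cups, bottle and petri dishes where they were at the start.
- The gripper was clear of everything at hand-in.
- The tool force readings I took never exceeded about 16 N.

**Disagreements and setbacks:**
- The two fixed cameras differed by up to 4 mm on the white plate, and the wrist view placed it a further 3 to 5 mm off. I used the wrist view.
- The first straight-on approach to the blue grip was refused because of joint ranges. I gripped both plates with the hand leaned 15 degrees sideways instead.
- Joint 6 came close to its lower limit (0.173 against 0.17 rad) while I gripped the white plate, but stayed within range.

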